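# Tighten a castle nut to the next slot and lock it with its pin

### The job

Turn the castle nut on the upright spindle clockwise until you feel it come firm on the disc springs, then go on only to the next slot that lines up with the cross hole: it must be clamped, not loose, and not a whole slot too tight. Then push the flat-headed locking pin through the slots and the cross hole until its head is against the nut, without forcing it, and let go. Leave the other things on the bench where they are.

Things in the scene. Friction and masses are not known exactly. Their poses are not given: they have to be found in the camera images.
- spindle_stand: Fixed spindle unit: grey base plate 110x110x12 mm with cap screws at its corners, on it a round bearing housing (radius 37 at the foot, 29 above; its dark cover, radius 26.5, tops out at 52) and an upright steel spindle, 24 mm thick. Origin: centre of the plate's underside, on the spindle's axis, z up. Above the cover: bearing ring (radius 16.5), disc springs, castle nut.
- spindle_end (a point): Centre of the spindle's end face, 103.5 mm above the bench, about 7 mm above the nut's crown. A dark line scribed across this face lies over the cross hole and runs the same way, along this point's y axis.
- cross_hole (a point): Centre of the spindle's cross hole, on the spindle's axis, 89 mm above the bench. The hole goes level right through the spindle along this point's y axis, is open at both ends and 8.5 mm across (eight-sided, nearly round). The nut's crown surrounds it, so a pin can enter only through a slot in line with it.
- castle_nut: Dark steel castle nut, right-hand thread: clockwise from above tightens it and lowers it 0.8 mm a radian. Origin: centre of its underside, about 68 mm above the bench, z up. Hexagon 40 mm across flats, 15.5 tall, under a crown of radius 18, 12.5 tall, with six slots 9 wide, open at the top and as deep as the crown, one over the middle of each flat. Its x axis points through a slot and squarely out of a flat.
- nut_hexagon (a point): Centre of the nut's hexagon, axes as the nut's; jaws closed on two flats with 60 to 70 N turn it. The nut starts 0.25 to 2.2 rad loose; how much is not shown but felt: loose it takes about 0.05 N m, where it meets the springs the torque jumps to about 0.4, then rises 0.2 N m a radian. It stays where it is left. A slot lines up somewhere 0.08 to 1.25 rad past that point: the first one that does is wanted.
- spring_top (a point): Centre of the top of the dark disc-spring stack (radius 19 mm) under the nut, on the spindle's axis, 67.25 mm above the bench when unloaded; axes as the stand's. The nut, once firm, pushes it down 0.8 mm a radian, which is less than the noise of a single reading.
- locking_pin: Loose bright steel locking pin, 78 mm long, about 45 g, lying flat on the bench. Round shank 6 mm thick, 48 long along its +x axis, the last 8 tapering to a 2.6 mm nose; behind it, along -x, the flat head. Origin: on the shank's axis at the shoulder where head and shank meet, 3 mm above the bench at the start. It may go into the hole from either side.
- pin_head (a point): Centre of the pin's flat head, 15 mm behind the shoulder: 30 mm long (x), 22 wide (y), 6 thick (z), rounded at the back, with a 10 mm eye. Lying flat, it is taken from above across its 22 mm width.
- pin_home (a point): Point on the pin's axis 17.5 mm ahead of the head's shoulder: it lies at the centre of the cross hole when the head is against the nut's crown.
- parts_box_small: Bystander, to be left alone: small clear open box of tiny parts, 53x65x26 mm.
- loupe: Bystander, to be left alone: black cup-shaped loupe, diameter 34, height 31 mm.
- tape_1: Bystander, to be left alone: roll of tan tape lying flat, diameter 100, height 25 mm.
- file: Bystander, to be left alone: small file with wooden handle, 196 mm long.
- hex_key_1: Bystander, to be left alone: black L-shaped hex key, 115x45 mm, lying flat.
- ring_part_1: Bystander, to be left alone: small turned metal ring, diameter 26, height 16 mm.
- brass_brush: Bystander, to be left alone: wooden-handled wire brush, 175 mm long.

How it is judged:
By the outcome, as a careful person would: the job done as asked, in the order asked, and still so for the second after the job is handed in, with the robot touching nothing.
It also fails if it takes over 72 s, if anything falls off the work surface, if the arm or the gripper's body presses on something with over 40 N, if the wrist force passes 120 N, or if a joint passes its speed limit or range.

### The arm

A 7-joint arm with a two-finger parallel gripper is mounted at the origin on a cart in front of the work surface, level with it; the furniture and walls round the work are solid. World frame = base frame: x ahead of the robot, y to its left, z up, the work surface at z = 0. Lengths are in m, angles in rad, forces in N, time in s.
With the tool pointing down it reaches from about 0.4 to 0.875 m from the base axis. Payload 19.3 kg.
Tool frame: the origin (TCP) lies between the finger pads; the fingertips stand bot.tcp_to_tips ahead of it and the grasp point (between the pads) is the TCP (bot.tcp_to_tips is the distance from the TCP to the fingertips, in m); z points along the fingers, y is the line along which they close (so a half turn about z gives the same grasp; the last joint's range is limited). The gripper opens to 85 mm and grips with 20 to 120 N. Pads are 22 mm wide; open, the fingers measure 114 mm over their backs; the gripper's body (76 mm by 85 mm) begins 54 mm behind the grasp point. The pads swing forward as they close: fully open they stand 13 mm farther back than shut.
Start: joints at [-1.375, 0.521, -0.036, 1.599, 0.021, 1.021, -0.113], TCP at [0.164, 0.603, 0.25] pointing down, gripper open.
Joint ranges: [-2.91, 2.91], [-0.3, 2.13], [-1.5, 1.42], [0.17, 2.43], [-1.26, 4.41], [0.16, 1.93], [-2.52, 2.52]. Speed limits (rad/s): [1.89, 1.89, 2.39, 2.39, 3.01, 3.01, 3.01].

### API

Orientations are given as [roll, pitch, yaw] about the fixed x, y, z axes, in that order (R = Rz(yaw) Ry(pitch) Rx(roll)).
In Python, from workcell import telemetry, grab_frame, bot gives the robot as it stands. The module is installed in compiled form; this text tells all that it offers.
- The arm moves only by the shell command python3 -m crank 'ROWS' [FORCE]. ROWS is text: rows parted by semicolons, each of 7 numbers parted by spaces: the finger opening in m, from 0 to 0.0854, then the shift along the tool's x, y, z in m, then the turn, a rotation vector about the tool's x, y, z in degrees. A call has exactly 8 rows; each row shifts and turns the commanded pose from where the row before left it, along the tool's axes as they then stand; what a row does not reach is not made up. A row lasts 1/12 s, in which the tool goes at most 41.7 mm and 7.16 degrees, less where a joint would pass 70% of its speed; a pose out of reach is approached as far as the arm can. A call with a gripper value outside its range is refused whole. The fingers move at their own pace and stop on an object; FORCE is the grip in N (left out, the last holds). Time passes only in rows, so rows that do not move let the fingers close, or fill a call up. It gives the time, the measured TCP pose, the force, the opening and the grip force at its end, in the units of the state.
- telemetry.observe(): the state, without advancing time (a new reading comes with each control period).
- grab_frame(name): name is "scene" or "top" or "wrist"; returns a dict with "pixels" (480x640x3 uint8, red, green, blue), "depth" (480x640 float32, m along the optical axis (not along the pixel's ray), 0 where there is no reading), "vertical_fov" (degrees; the focal length in pixels is half the picture's height over the tangent of half this angle, whatever the lens; pixels are square), "cx", "cy" (the principal point, pixels), "R" (3x3) and "t" (3): a world point X has camera coordinates R X + t; the wrist camera has in their place "hand_eye" (4x4, takes a point from camera to tool coordinates, whose origin is the TCP and whose axes are the flange's). Camera axes: x right, y down, z forward; pixel columns grow to the right and rows downward; lengths in m; the calibration is good to about 2 mm. A picture is of the moment at which its call begins: read the wrist's pose just before it.
- bot.job_done(): hands the job in; it is judged then, once.
The state is a dict: "clock": time; "qpos": joint angles; "qd": joint speeds; "joint_efforts": joint torques, N m; "position": TCP position; "tool_rot": TCP orientation; "force": force on the tool from outside, world axes, zero at the start; "moment": the same for the moment, N m; "grip_width": finger opening in m; "finger_force": force on a finger pad.
Only numpy, scipy, OpenCV 4.12 (cv2) and the standard library are available. Lean on these libraries where they do the work, as an engineer would, in place of code of your own. Each camera call takes 0.05 s, during which the arm holds its last target. There are 200 camera calls.

## Working session

There is one attempt and no reset: what is moved stays moved. The work goes in short steps, Python scripts to look and compute and a shell command to move; the robot and the scene stay as the last step left them, time stands still between calls to the robot, and variables do not carry over. Pictures are saved under pics/ and viewed, at most 12 in all, crops included, and the job is handed in when it is done.

```bash
mkdir -p pics; ls
cat > h.py <<'E'
import numpy as np, cv2
from workcell import telemetry, grab_frame, bot
from scipy.spatial.transform import Rotation as Ro
def tool():
    s=telemetry.observe(); return Ro.from_euler('xyz',s['tool_rot']).as_matrix(), np.array(s['position'])
def snap(n):
    Rt,p=tool(); f=grab_frame(n)
    f['f']=240/np.tan(np.radians(f['vertical_fov'])/2)
    if n=='wrist':
        H=np.array(f['hand_eye']); f['Rc']=Rt@H[:3,:3]; f['c']=Rt@H[:3,3]+p
    else:
        R=np.array(f['R']); f['Rc']=R.T; f['c']=-R.T@np.array(f['t'])
    return f
def save(f,n): cv2.imwrite('pics/'+n,f['pixels'][:,:,::-1])
def ray(f,u,v): return f['Rc']@np.array([(u-f['cx'])/f['f'],(v-f['cy'])/f['f'],1.])
def onz(f,u,v,z):
    d=ray(f,u,v); return f['c']+d*(z-f['c'][2])/d[2]
def proj(f,X):
    x=f['Rc'].T@(np.array(X)-f['c']); return x[:2]/x[2]*f['f']+[f['cx'],f['cy']]
def cloud(f):
    v,u=np.mgrid[0:480,0:640]; d=f['depth']
    P=np.stack([(u-f['cx'])/f['f']*d,(v-f['cy'])/f['f']*d,d],-1)
    return P@f['Rc'].T+f['c']
E
python3 - <<'E'
from h import *
s=telemetry.observe(); print(s, bot.tcp_to_tips)
for n in ('top','scene','wrist'):
    f=snap(n); save(f,n+'0.png'); print(n,f['c'].round(3),f['Rc'].round(3).tolist(),f['f'],f['cx'],f['cy'],f['vertical_fov'])
    np.savez(n+'0.npz',**f)
E
```

```text
pics
{'clock': 0.0, 'qpos': array([-1.37522478,  0.52203845, -0.03631087,  1.60000864,  0.02118543,
        1.02109402, -0.11284134]), 'qd': array([-2.94323679e-04, -4.55012168e-05, -1.26957096e-03,  3.00803962e-04,
       -1.61935706e-04, -1.35020371e-03,  2.00997914e-04]), 'joint_efforts': array([ 5.74516325e-04, -9.27101827e+01,  1.98022529e+00, -3.69934559e+01,
        1.78999890e-02,  8.21541500e-03,  8.35019648e-06]), 'position': array([0.16411473, 0.60273726, 0.24971045]), 'tool_rot': array([-3.14043135e+00,  7.90520952e-05,  2.87574791e+00]), 'force': array([-0.66699718,  0.81834967,  0.21769806]), 'moment': array([ 0.0115893 , -0.01479464, -0.03948837]), 'finger_force': 0.0, 'grip_width': 0.08498968307949659} 0.019
top [0.354 0.009 1.155] [[0.023, -0.983, 0.18], [-1.0, -0.025, -0.006], [0.01, -0.18, -0.984]] 490.80257515669416 315.398260191268 234.30376142855312 52.11680303774271
scene [-0.161 -0.727  1.104] [[0.719, -0.497, 0.486], [-0.695, -0.501, 0.516], [-0.013, -0.708, -0.706]] 558.2915367683008 320.62557819924143 221.5210264339372 46.524087030604065
wrist [0.093 0.624 0.374] [[0.262, 0.923, 0.282], [0.965, -0.25, -0.078], [-0.002, 0.293, -0.956]] 398.1329447499936 308.0406816575111 240.19164869499326 62.16429830598227
```

View pics/top0.png

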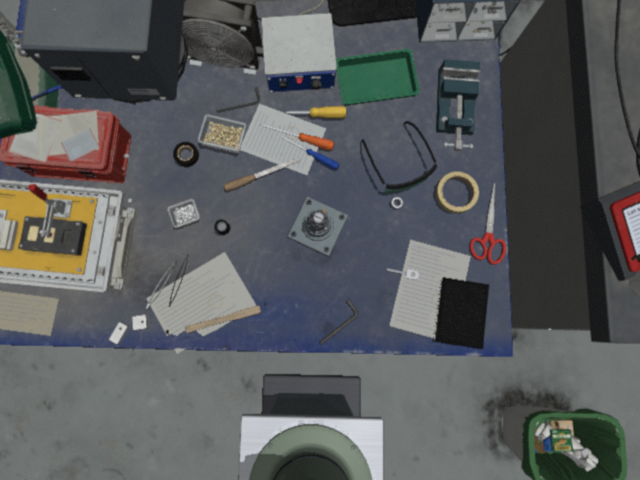

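View pics/scene0.png

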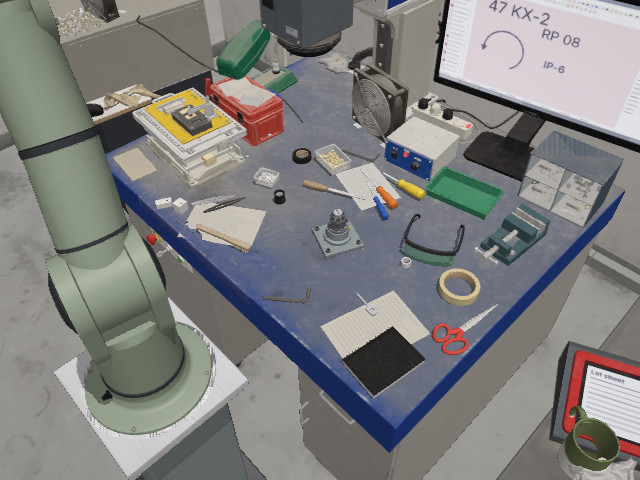

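The top picture shows the stand at about (316,222), with the nut and spindle top above it. The pin's head is near (413,274) and its shank points left to about (388,270). Next I'll measure both.

Run:
```python
from h import *
t=dict(np.load('top0.npz'));s=dict(np.load('scene0.npz'));w=dict(np.load('wrist0.npz'))
for f in(t,s,w): f['f']=float(f['f'])
print('hand_eye',w['hand_eye'].round(4).tolist())
P=cloud(t)
m=(P[...,2]>.095)&(P[...,2]<.11)&(abs(P[...,1])<.15)&(P[...,0]>.25)&(P[...,0]<.6)&(t['depth']>0)
v,u=np.nonzero(m); print('spindle top top',P[m].mean(0),u.mean(),v.mean(),len(u))
Q=cloud(s); m=(Q[...,2]>.095)&(Q[...,2]<.11)&(abs(Q[...,:2]-P[...,:2][(P[...,2]>.095)&(abs(P[...,1])<.15)&(P[...,0]>.25)&(P[...,0]<.6)&(P[...,2]<.11)].mean(0)).max(-1)<.04)
print('scene',Q[m].mean(0),m.sum())
for n,a in(('head',(413,274)),('tip',(388,270))): print(n,onz(t,*a,.003))
im=t['pixels'][::,::,::-1]
cv2.imwrite('pics/crop1.png',np.hstack([cv2.resize(im[190:260,280:350],(400,400),interpolation=2),cv2.resize(im[240:310,375:445],(400,400),interpolation=2)]))
```

```text
hand_eye [[0.0004, -0.9563, -0.2925, 0.0744], [1.0, 0.0005, -0.0004, 0.0012], [0.0005, -0.2925, 0.9563, -0.1244], [0.0, 0.0, 0.0, 1.0]]
spindle top top [ 0.58473943 -0.0031814   0.10152145] 318.41129032258067 217.83064516129033 124
scene [ 0.58050596 -0.0032149   0.10173878] 85
head [ 0.47652237 -0.23019902  0.003     ]
tip [ 0.48455033 -0.17122973  0.003     ]
```

View pics/crop1.png

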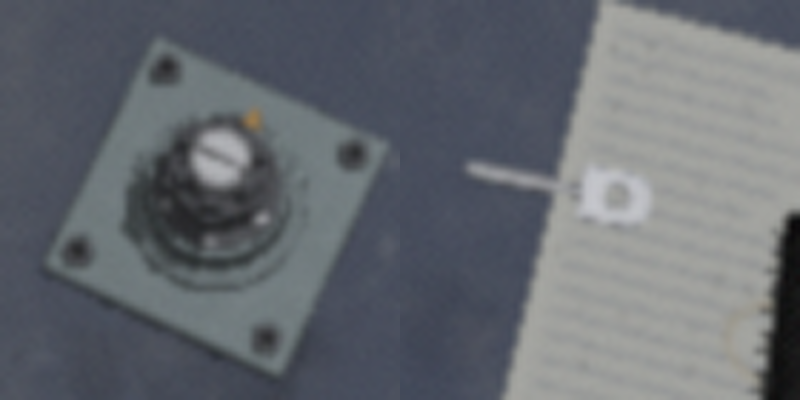

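The crop shows the scribe line falling to the right at about 25°, so it runs roughly along (0.4, 0.9) in world. The pin lies close to that direction, with its nose towards +y. I'll move over the spindle for a close view.

```bash
python3 -m crank '0.085 -.0238 -.0198 .0021 0 0 0;0.085 -.0238 -.0198 .0021 0 0 0;0.085 -.0238 -.0198 .0021 0 0 0;0.085 -.0238 -.0198 .0021 0 0 0;0.085 -.0238 -.0198 .0021 0 0 0;0.085 -.0238 -.0198 .0021 0 0 0;0.085 -.0238 -.0198 .0021 0 0 0;0.085 -.0238 -.0198 .0021 0 0 0' 60
python3 -m crank '0.085 -.0238 -.0198 .0021 0 0 0;0.085 -.0238 -.0198 .0021 0 0 0;0.085 -.0238 -.0198 .0021 0 0 0;0.085 -.0238 -.0198 .0021 0 0 0;0.085 -.0238 -.0198 .0021 0 0 0;0.085 -.0238 -.0198 .0021 0 0 0;0.085 -.0238 -.0198 .0021 0 0 0;0.085 -.0238 -.0198 .0021 0 0 0'
python3 -m crank '0.085 -.0238 -.0198 .0021 0 0 0;0.085 -.0238 -.0198 .0021 0 0 0;0.085 -.0238 -.0198 .0021 0 0 0;0.085 -.0238 -.0198 .0021 0 0 0;0.085 -.0238 -.0198 .0021 0 0 0;0.085 -.0238 -.0198 .0021 0 0 0;0.085 -.0238 -.0198 .0021 0 0 0;0.085 -.0238 -.0198 .0021 0 0 0'
python3 - <<'E'
from h import *
f=snap('wrist');save(f,'w1.png');np.savez('w1.npz',**f)
s=telemetry.observe();print(s['qpos'],s['position'],s['tool_rot'],s['force'],s['moment'])
E
```

```text
clock: 0.82
position: [0.3069, 0.3987, 0.2334]
tool_rot: [-3.141, -0.0, 2.876]
force: [1.6, 0.2, -0.1]
grip_width: 0.0851
finger_force: 0.0
clock: 1.48
position: [0.449, 0.1959, 0.2166]
tool_rot: [-3.142, -0.0, 2.876]
force: [0.2, 1.4, 0.8]
grip_width: 0.085
finger_force: 0.0
clock: 2.15
position: [0.591, -0.007, 0.1996]
tool_rot: [-3.141, -0.0, 2.876]
force: [0.9, 0.6, -0.3]
grip_width: 0.0853
finger_force: 0.0
[-0.16924883  0.53294822  0.12759487  1.74229851 -0.08077932  0.87067481
  1.29306102] [ 0.59343175 -0.01274668  0.19937129] [-3.13907702e+00  1.75343217e-03  2.87099562e+00] [-3.44484474 -7.53787568 -1.49344296] [-0.41956994  0.2435261  -0.04285593]
```

View pics/w1.png

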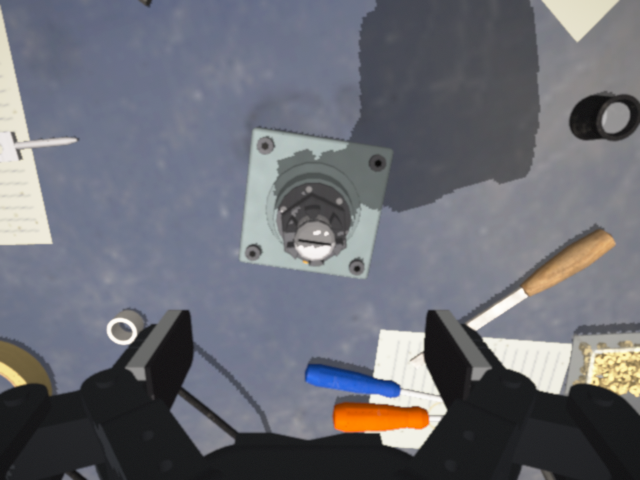

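The wrist view shows the spindle end at about (315,241), with the scribe line across it nearly horizontal. The crown and hexagon are behind and above it. An enlarged crop comes next.

Run:
```python
from h import *
f=dict(np.load('w1.npz'));im=f['pixels'][:,:,::-1]
c=cv2.resize(im[165:285,240:400],(800,600),interpolation=cv2.INTER_CUBIC)
cv2.imwrite('pics/c2.png',c)
g=im[215:270,285:345].min(-1)
# bright disc
hsv=im.astype(int); sub=np.zeros((480,640),np.uint8); sub[215:270,285:345]=(g>140)
n,l,st,ce=cv2.connectedComponentsWithStats(sub); 
cn=cv2.findContours(cv2.morphologyEx(sub,cv2.MORPH_CLOSE,np.ones((5,5))),0,1)[0]; cn=max(cn,key=cv2.contourArea)
print(cv2.fitEllipse(cn)); (u,v),_,_=cv2.fitEllipse(cn); print(onz(f,u,v,.1035), tool())
```

```text
((315.7242736816406, 251.9068145751953), (48.563507080078125, 55.76214599609375), 79.7690200805664)
[ 0.59264097 -0.00160925  0.1035    ] (array([[-0.96361   ,  0.26731019,  0.00101717],
       [ 0.26730638,  0.96360725, -0.0028928 ],
       [-0.00175343, -0.00251563, -0.9999953 ]]), array([ 0.59343175, -0.01274668,  0.19937129]))
```

View pics/c2.png

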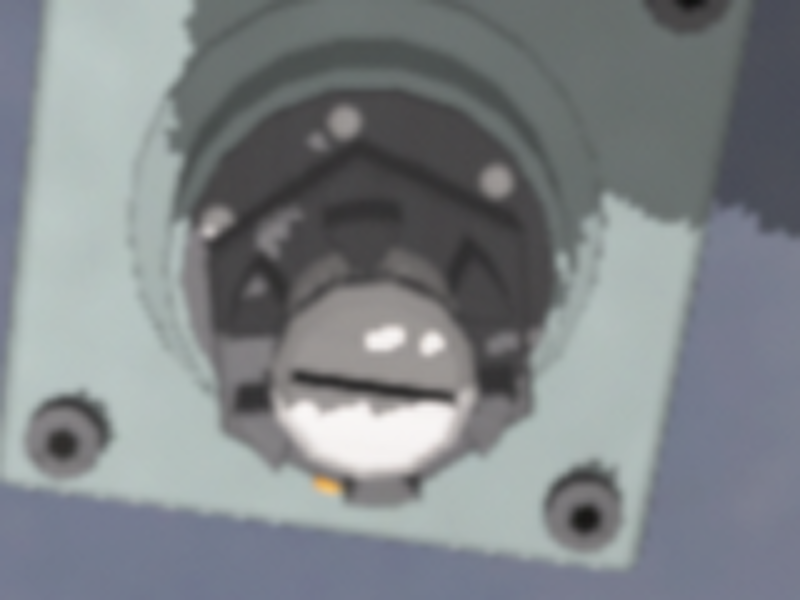

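Run:
```python
from h import *
f=dict(np.load('w1.npz'));f['f']=float(f['f'])
W=lambda x,y,z: onz(f,240+x/5,165+y/5,z)
ang=lambda a,b: np.degrees(np.arctan2(*(b-a)[1::-1]))
c=W(374,377,.1035);a,b=W(292,374,.1035),W(455,398,.1035)
print('spindle',c,'scribe',ang(a,b)%180,np.linalg.norm(a-b))
print('scribe mid',(a+b)/2)
for p in [(360,150),(212,240),(525,220),(225,425),(530,410)]:
    X=W(*p,.083); print('hex corner r',np.linalg.norm((X-c)[:2]).round(4),'ang-30 mod60',(ang(c,X)-30)%60)
l,r=W(250,400,.084),W(500,385,.084);print('slots',ang(l,r)%60,np.linalg.norm(l-r))
corn=[W(*p,0.012) for p in[(0,480),(630,570)]];print('plate edge',ang(*corn)%90)
s=telemetry.observe();print(s['position'],s['tool_rot'])
```

```text
spindle [ 5.85703170e-01 -3.19144054e-04  1.03500000e-01] scribe 66.04289745549409 0.019148389617020152
scribe mid [ 0.58675022 -0.00064046  0.1035    ]
hex corner r 0.0228 ang-30 mod60 18.574617834940028
hex corner r 0.0229 ang-30 mod60 14.698583742099316
hex corner r 0.0236 ang-30 mod60 21.348570056567212
hex corner r 0.0225 ang-30 mod60 19.043494208090436
hex corner r 0.0229 ang-30 mod60 16.993490959723005
slots 18.402786027133402 0.03165391922755036
plate edge 66.10847947253112
[ 0.59343175 -0.01274668  0.19937129] [-3.13907702e+00  1.75343217e-03  2.87099562e+00]
```

```bash
python3 -m crank '0.085 0 0 0.0 0 0 -3.4;0.085 0 0 .01 0 0 0;0.085 0 0 .01 0 0 0;0.085 0 0 .01 0 0 0;0.085 0 0 0.01 0 0 0;0.085 0 0 0 0 0 0;0.085 0 0 0 0 0 0;0.085 0 0 0 0 0 0'
python3 - <<'E'
from h import *
f=snap('wrist');save(f,'w3.png');np.savez('w3.npz',**f)
s=telemetry.observe();print(s['qpos'],s['position'],s['tool_rot'],s['force'],s['moment'])
u,v=proj(f,[.585,-.001,.09]).astype(int);print(u,v)
v0,u0=v-70,u-80
print(v0,u0);cv2.imwrite('pics/c3.png',cv2.resize(f['pixels'][v0:v0+120,u0:u0+160,::-1],(800,600),interpolation=cv2.INTER_CUBIC))
E
```

```text
clock: 2.87
position: [0.5906, -0.0054, 0.16]
tool_rot: [-3.142, 0.0, 2.935]
force: [0.1, -0.0, 0.1]
grip_width: 0.085
finger_force: 0.0
[-0.16093198  0.57868665  0.09981022  1.77848795 -0.07690856  0.78757598
  1.34122049] [ 0.59071932 -0.00542586  0.16029319] [3.14147259e+00 5.93688659e-04 2.93502166e+00] [-0.81183699  0.06463774 -0.12722432] [-0.01697144 -0.02587573  0.01127698]
311 256
186 231
```

View pics/c3.png

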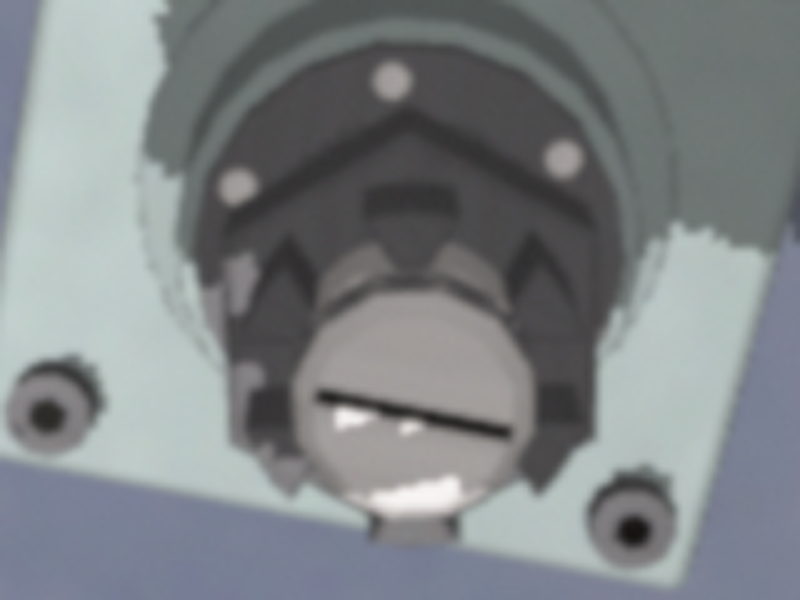

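The crop is centred on the spindle. The end face's centre is at (414,401) and the scribe line runs from (318,394) to (512,433). The side slots are at (268,408) and (560,404), so the jaws are already nearly square to the flats.

Run:
```python
from h import *
f=dict(np.load('w3.npz'));f['f']=float(f['f'])
W=lambda x,y,z: onz(f,231+x/5,186+y/5,z)
ang=lambda a,b: np.degrees(np.arctan2(*(b-a)[1::-1]))
c=W(414,401,.1035);a,b=W(318,394,.1035),W(512,433,.1035)
r=np.linalg.norm
print('spindle',c,'dia',r(W(293,401,.1035)-W(536,401,.1035)),'scribe',ang(a,b)%180,'mid',(a+b)/2,r(a-b))
for p in [(408,108),(230,225),(592,220),(232,440),(595,435)]:
    X=W(*p,.0835); print('hex r',r((X-c)[:2]).round(4),(ang(c,X)-30)%60, X.round(4))
print('slots',ang(W(268,408,.084),W(560,404,.084))%60)
P=cloud(f);m=(abs(P[...,2]-.1035)<.003)&(r(P[...,:2]-c[:2],axis=-1)<.02);print('depth',P[m].mean(0),m.sum())
R,p=tool();T=np.array([*c[:2],.1]);print('shift tool',R.T@(T-p))
# pin in w1
g=dict(np.load('w1.npz'));g['f']=float(g['f'])
print('pin tip',onz(g,76,141,.003),'pin neck',onz(g,20,146,.003))
```

```text
spindle [ 5.85644649e-01 -3.58130248e-04  1.03500000e-01] dia 0.023563270944481046 scribe 66.08096233949469 mid [ 5.86946062e-01 -4.96131228e-04  1.03500000e-01] 0.019295983487312575
hex r 0.0246 19.250579574686952 [0.5615 0.0042 0.0835]
hex r 0.0226 15.789658755332567 [ 0.5699 -0.0165  0.0835]
hex r 0.0227 22.054228914768913 [0.5771 0.0207 0.0835]
hex r 0.0229 20.1177251212668 [ 0.5935 -0.0218  0.0835]
hex r 0.023 18.175088975555077 [0.601  0.0168 0.0835]
slots 19.039213834069912
depth [ 5.85487047e-01 -3.56297514e-04  1.03874462e-01] 1800
shift tool [0.006042   0.00391191 0.06029009]
pin tip [ 0.48804359 -0.16636651  0.003     ] pin neck [ 0.48000148 -0.21052346  0.003     ]
```

```bash
python3 -m crank '0.085 .006 .0039 0.0 0 0 -.7;0.085 0 0 .016 0 0 0;0.085 0 0 .016 0 0 0;0.085 0 0 .016 0 0 0;0.085 0 0 0.016 0 0 0;0.085 0 0 0.012 0 0 0;0.06 0 0 0.006 0 0 0;0.05 0 0 0 0 0 0' 65
python3 -m crank '0.045 0 0 0.0 0 0 0;0.038 0 0 0 0 0 0;0.03 0 0 0 0 0 0;0.03 0 0 0 0 0 0;0.03 0 0 0 0 0 0;0.03 0 0 0 0 0 0;0.03 0 0 0 0 0 0;0.03 0 0 0 0 0 0' 65
python3 -c "
from h import *
s=telemetry.observe();print(s['qpos'],s['position'],s['tool_rot'],s['force'],s['moment'],s['joint_efforts'])"
```

```text
clock: 3.58
position: [0.5848, -0.0003, 0.077]
tool_rot: [-3.141, -0.001, 2.948]
force: [-0.8, -0.1, 1.1]
grip_width: 0.0635
finger_force: 0.0
clock: 4.25
position: [0.5856, -0.0015, 0.0791]
tool_rot: [-3.141, 0.001, 2.947]
force: [-3.4, -5.3, 6.5]
grip_width: 0.0386
finger_force: 64.3
[-0.15382154  0.69158906  0.07845206  1.83231127 -0.08450578  0.61997796
  1.35116852] [ 0.58564088 -0.00147801  0.07914424] [-3.14094935e+00  1.14588986e-03  2.94652150e+00] [-3.35439471 -5.25716375  6.47990936] [-1.05205958  0.72483259  0.01277891] [-2.99660482e+00 -9.28546357e+01  2.38078281e+00 -2.60458910e+01
 -9.10655167e-01 -1.08316988e+00 -1.38328827e-02]
```

```bash
cat > m.sh <<'E'
python3 -c "
from h import *
s=telemetry.observe();print('CLK %.2f yang %.2f'%(s['clock'],(np.degrees(s['tool_rot'][2])-90)),s['position'].round(4),'F',s['force'].round(1),'M',s['moment'].round(3),'q7 %.2f'%s['qpos'][6],'w',s['grip_width'],'t7 %.3f'%s['joint_efforts'][6])"
E
python3 -m crank '0.03 0 -0.0011 -0.001 0 0 0;0.03 0 0 0 0 0 0;0.03 0 0 0 0 0 0;0.03 0 0 .00006 0 0 4;0.03 0 0 .00006 0 0 4;0.03 0 0 .00006 0 0 4;0.03 0 0 .00006 0 0 4;0.03 0 0 .00006 0 0 4' 65 >/dev/null; bash m.sh
python3 -m crank '0.03 0 0 .00006 0 0 4;0.03 0 0 .00006 0 0 4;0.03 0 0 .00006 0 0 4;0.03 0 0 .00006 0 0 4;0.03 0 0 .00006 0 0 4;0.03 0 0 0 0 0 0;0.03 0 0 0 0 0 0;0.03 0 0 0 0 0 0' >/dev/null; bash m.sh
```

```text
CLK 4.92 yang 58.68 [ 0.5856 -0.0015  0.0791] F [-0.  -0.1  1.9] M [-0.161 -0.09   0.034] q7 1.09 w 0.0385873838793772 t7 1.972
CLK 5.58 yang 39.02 [ 0.5857 -0.0014  0.0787] F [ 1.5 -0.2  4.7] M [ 0.014 -0.368  0.19 ] q7 0.84 w 0.038927006739021684 t7 -0.289
```

```bash
python3 -m crank '0.03 0 0 .00003 0 0 1.5;0.03 0 0 .00003 0 0 1.5;0.03 0 0 .00003 0 0 1.5;0.03 0 0 .00003 0 0 1.5;0.03 0 0 .00003 0 0 1.5;0.03 0 0 .00003 0 0 1.5;0.03 0 0 .00003 0 0 1.5;0.03 0 0 .00003 0 0 1.5' >/dev/null; bash m.sh
python3 -m crank '0.03 0 0 .00003 0 0 1.5;0.03 0 0 .00003 0 0 1.5;0.03 0 0 .00003 0 0 1.5;0.03 0 0 .00003 0 0 1.5;0.03 0 0 .00003 0 0 1.5;0.03 0 0 .00003 0 0 1.5;0.03 0 0 .00003 0 0 1.5;0.03 0 0 .00003 0 0 1.5' >/dev/null; bash m.sh
```

```text
CLK 6.25 yang 26.83 [ 0.5858 -0.0014  0.0785] F [2.4 0.5 6.6] M [ 0.123 -0.461  0.463] q7 0.68 w 0.03832670339849768 t7 0.301
CLK 6.92 yang 14.83 [ 0.5858 -0.0014  0.0783] F [ 2.3 -0.2  7.3] M [ 0.174 -0.573  0.535] q7 0.53 w 0.03860159830834546 t7 0.263
```

The torque rose from 0.03 at 58.7° to 0.46 at 26.8° and 0.54 at 14.8°. That puts the contact at roughly 40–58°, so the first slot past it lines up at tool-y angle 6.1°.

```bash
python3 -m crank '0.03 0 0 .00003 0 0 1.5;0.03 0 0 .00003 0 0 1.5;0.03 0 0 .00003 0 0 1.5;0.03 0 0 .00003 0 0 1.5;0.03 0 0 .00003 0 0 1.5;0.03 0 0 .00003 0 0 1.3;0.03 0 0 0 0 0 0;0.03 0 0 0 0 0 0' >/dev/null; bash m.sh
python3 -m crank '0.06 0 0 0 0 0 0;0.085 0 0 0 0 0 0;0.085 0 0 0 0 0 0;0.085 0 0 0 0 0 0;0.085 0 0 0 0 0 0;0.085 0 0 -.015 0 0 0;0.085 0 0 -.03 0 0 0;0.085 0 0 -.03 0 0 0' >/dev/null; bash m.sh
python3 -m crank '0.085 -.005 0 -.01 0 0 0;0.085 0 0 0 0 0 0;0.085 0 0 0 0 0 0;0.085 0 0 0 0 0 0;0.085 0 0 0 0 0 0;0.085 0 0 0 0 0 0;0.085 0 0 0 0 0 0;0.085 0 0 0 0 0 0' >/dev/null; bash m.sh
python3 - <<'E'
from h import *
f=snap('wrist');save(f,'w4.png');np.savez('w4.npz',**f)
u,v=proj(f,[.5856,-.0004,.09]).astype(int)
v0,u0=v-70,u-80
print(v0,u0);cv2.imwrite('pics/c4.png',cv2.resize(f['pixels'][v0:v0+120,u0:u0+160,::-1],(800,600),interpolation=cv2.INTER_CUBIC))
E
```

```text
CLK 7.58 yang 6.09 [ 0.5859 -0.0014  0.0781] F [2.7 0.4 8.2] M [ 0.192 -0.564  0.403] q7 0.42 w 0.0385428557172469 t7 -0.602
CLK 8.25 yang 6.05 [ 0.5844 -0.0018  0.1528] F [0.6 0.9 1.4] M [ 0.041 -0.039  0.028] q7 0.37 w 0.08513245334927466 t7 0.923
CLK 8.92 yang 6.07 [ 0.5856 -0.0066  0.1622] F [ 0.5 -0.1  0.4] M [-0.036  0.009 -0.018] q7 0.37 w 0.08457186320316519 t7 0.002
187 228
```

View pics/c4.png

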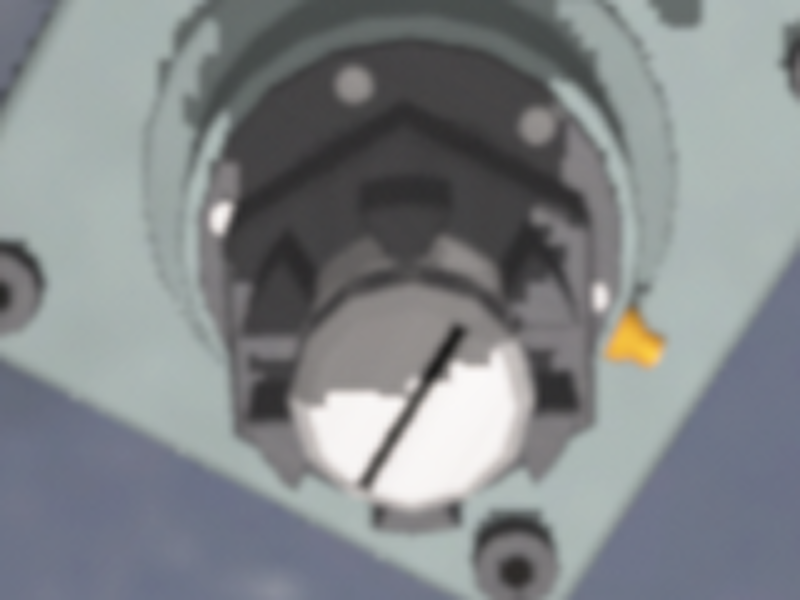

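The crop shows the nut square to the jaws and the scribe line from (460,328) to (367,485), about 60° off the jaws' line. Next I'll check the alignment and locate the pin in the wide view.

Run:
```python
from h import *
f=dict(np.load('w4.npz'));f['f']=float(f['f'])
W=lambda x,y,z: onz(f,228+x/5,187+y/5,z)
ang=lambda a,b: np.degrees(np.arctan2(*(b-a)[1::-1]))
r=np.linalg.norm
a,b=W(460,328,.1035),W(367,485,.1035);c=W(412,389,.1035)
print('scribe',ang(a,b)%180,'c',c,(a+b)/2)
for p in [(405,105),(230,215),(590,215),(235,433),(594,428)]:
    X=W(*p,.082); print('hex',r((X-c)[:2]).round(4),(ang(c,X)-30)%60)
print('slots',ang(W(270,400,.083),W(558,388,.083))%60)
# pin from top view depth/bright mask, w1
t=dict(np.load('top0.npz'));t['f']=float(t['f'])
g=dict(np.load('w1.npz'));g['f']=float(g['f'])
cv2.imwrite('pics/p.png',cv2.resize(g['pixels'][100:190,0:120,::-1],(800,600),interpolation=cv2.INTER_CUBIC))
```

```text
scribe 67.1946703425863 c [5.86535190e-01 5.06403037e-04 1.03500000e-01] [ 0.58683431 -0.00140987  0.1035    ]
hex 0.0237 7.738073317172834
hex 0.0226 4.915537490912442
hex 0.0224 7.670970725452449
hex 0.0235 10.43448830541368
hex 0.0238 3.9963664392104334
slots 8.663472472248953
```

```bash
python3 -m crank '0.085 -.0258 -.0161 0 0 0 0;0.085 -.0258 -.0161 0 0 0 0;0.085 -.0258 -.0161 0 0 0 0;0.085 -.0258 -.0161 0 0 0 0;0.085 -.0258 -.0161 0 0 0 0;0.085 -.0258 -.0161 0 0 0 0;0.085 -.0258 -.0161 0 0 0 0;0.085 -.0258 -.0161 0 0 0 0' >/dev/null; bash m.sh
python3 -m crank '0.085 0 0 .02 0 0 4.7;0.085 0 0 .02 0 0 4.7;0.085 0 0 .02 0 0 4.6;0.085 0 0 0 0 0 0;0.085 0 0 0 0 0 0;0.085 0 0 0 0 0 0;0.085 0 0 0 0 0 0;0.085 0 0 0 0 0 0' >/dev/null; bash m.sh
python3 - <<'E'
from h import *
f=snap('wrist');save(f,'w5.png');np.savez('w5.npz',**f)
E
```

```text
CLK 9.63 yang 6.07 [ 0.4787 -0.2266  0.1627] F [ 0.8 -0.7 -0.5] M [ 0.029 -0.074  0.022] q7 0.79 w 0.0849420100468074 t7 -2.241
CLK 10.30 yang -7.84 [ 0.48   -0.2255  0.1037] F [-0.9  0.6 -0.2] M [ 0.019 -0.031 -0.031] q7 0.66 w 0.08504493371295453 t7 0.033
```

View pics/w5.png

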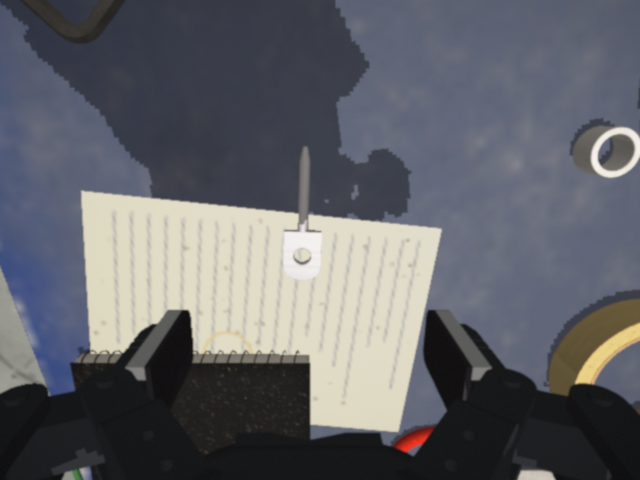

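The pin is clear in this view: the head is centred near (302,255), the shoulder is at (302.5,231) and the nose is at (305,147).

Run:
```python
from h import *
f=dict(np.load('w5.npz'));f['f']=float(f['f'])
r=np.linalg.norm; ang=lambda a,b: np.degrees(np.arctan2(*(b-a)[1::-1]))
im=f['pixels'].astype(int); sub=np.zeros((480,640),np.uint8)
b=im[220:290,270:340]; sub[220:290,270:340]=(b.min(-1)>150)&(b.max(-1)-b.min(-1)<22)
cn=max(cv2.findContours(sub,0,1)[0],key=cv2.contourArea); rc=cv2.minAreaRect(cn);print(rc)
h=onz(f,*rc[0],.006);tip=onz(f,305,147,.003);bk=onz(f,302,279,.006);sh=onz(f,302.5,231,.006)
print('head',h,'tip',tip,'back',bk,'sh',sh,'L',r(tip-bk),'headL',r(sh-bk),'W',r(onz(f,284,250,.006)-onz(f,322,250,.006)),'ang',ang(h,tip),ang(sh,tip))
R,p=tool();print('tool coords head',R.T@(h-p),'shoulder',R.T@(sh-p),'tip',R.T@(tip-p))
P=cloud(f);print('head z depth',np.median(P[240:246,288:316,2]),P[200:210,285:296,2].mean())
```

```text
((301.0655517578125, 255.27865600585938), (42.00858688354492, 71.52324676513672), 5.19442892074585)
head [ 0.47618596 -0.2265792   0.006     ] tip [ 0.48706854 -0.16532143  0.003     ] back [ 0.47461056 -0.24160297  0.006     ] sh [ 0.4791111  -0.21195654  0.006     ] L 0.07735033215301154 headL 0.02998609130349987 W 0.02233731629094466 ang 79.92637318344491 80.3167665675038
tool coords head [-0.00166474 -0.00365902  0.09748498] shoulder [ 0.01322055 -0.00276087  0.09748587] tip [ 0.06050578 -0.00125909  0.1004869 ]
head z depth 0.0068516014440526685 0.0014876323732722105
```

```bash
python3 -m crank '0.085 -.0017 -.0034 .005 0 0 1.7;0.07 0 0 .013 0 0 0;0.06 0 0 .013 0 0 0;0.05 0 0 .013 0 0 0;0.045 0 0 .013 0 0 0;0.04 0 0 .013 0 0 0;0.04 0 0 .009 0 0 0;0.04 0 0 .0035 0 0 0' 40 >/dev/null; bash m.sh
python3 -m crank '0.032 0 0 0 0 0 0;0.028 0 0 0 0 0 0;0.022 0 0 0 0 0 0;0.015 0 0 0 0 0 0;0.015 0 0 0 0 0 0;0.015 0 0 0 0 0 0;0.015 0 0 0 0 0 0;0.015 0 0 0 0 0 0' 40; bash m.sh
```

```text
CLK 11.02 yang -9.68 [ 0.4752 -0.2265  0.019 ] F [ 0.4 -0.5 -0.7] M [0.051 0.088 0.01 ] q7 0.72 w 0.03999584663863236 t7 0.095
clock: 11.68
position: [0.4762, -0.2268, 0.0209]
tool_rot: [3.141, 0.0, 1.403]
force: [-1.2, -0.1, 5.8]
grip_width: 0.0202
finger_force: 39.1
CLK 11.68 yang -9.64 [ 0.4762 -0.2268  0.0209] F [-1.2 -0.1  5.8] M [ 0.056  0.36  -0.004] q7 0.72 w 0.02022492399269195 t7 0.010
```

```bash
python3 -m crank '0.015 0 0 -.01 0 0 0;0.015 0 0 -.02 0 0 0;0.015 0 0 -.03 0 0 0;0.015 0 0 -.03 0 0 0;0.015 0 0 -.03 0 0 4.7;0.015 0 0 0 0 0 4.7;0.015 0 0 0 0 0 4.7;0.015 0 0 0 0 0 0' 40 >/dev/null; bash m.sh
python3 -m crank '0.015 .01 .0016 0 0 0 0;0.015 .025 .0016 0 0 0 0;0.015 .03 .0016 0 0 0 0;0.015 .03 .0016 0 0 0 0;0.015 .03 .0017 0 0 0 0;0.015 .02 .0017 0 0 0 0;0.015 .0134 0 0 0 0 0;0.015 0 0 0 0 0 0' >/dev/null; bash m.sh
python3 -m crank '0.015 0 0 0 0 0 0;0.015 0 0 0 0 0 0;0.015 0 0 0 0 0 0;0.015 0 0 0 0 0 0;0.015 0 0 0 0 0 0;0.015 0 0 0 0 0 0;0.015 0 0 0 0 0 0;0.015 0 0 0 0 0 0' >/dev/null; bash m.sh
python3 - <<'E'
from h import *
f=snap('wrist');save(f,'w6.png');np.savez('w6.npz',**f)
E
```

```text
CLK 12.35 yang -23.95 [ 0.4762 -0.2263  0.1414] F [-0.5  0.4 -0.9] M [-0.005 -0.015 -0.032] q7 0.42 w 0.019921314627479297 t7 -2.308
CLK 13.02 yang -23.40 [ 0.5495 -0.0823  0.1398] F [-0.1  1.1  0.1] M [0.013 0.027 0.03 ] q7 0.14 w 0.01994648267054863 t7 -0.902
CLK 13.68 yang -23.75 [ 0.5486 -0.0857  0.1402] F [-0.7  0.8 -0.4] M [ 0.027 -0.037 -0.013] q7 0.14 w 0.020422221936239483 t7 0.004
```

View pics/w6.png

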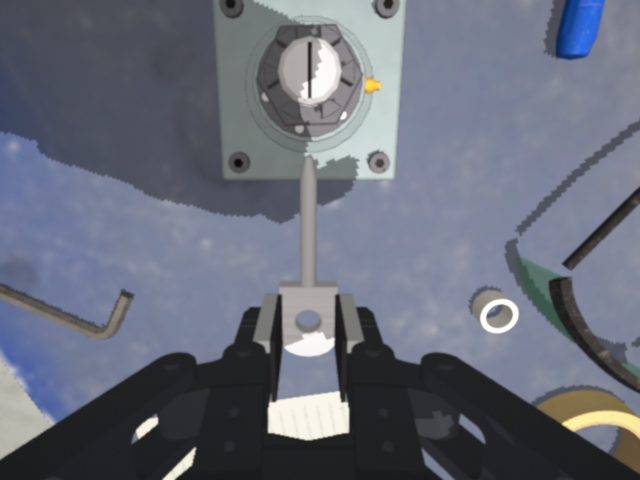

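The pin is held straight, with its nose at (308,157) and shoulder at (308,286). The scribe line from (310,42) to (310,98) is nearly in line with it. I'll compute the offsets in the tool frame.

Run:
```python
from h import *
f=dict(np.load('w6.npz'));f['f']=float(f['f'])
R,p=tool(); T=lambda X:(R.T@(np.asarray(X)-p)).round(4)
d=f['depth'];C=cloud(f);TC=(C-p)@R
g=f['pixels'].astype(int)
for v in (170,190,210,230,250,270,280):
    row=TC[v,290:328]; m=(row[:,2]<.05)&(d[v,290:328]>0); us=np.nonzero(m)[0]+290
    print(v,us.min(),us.max(),'y mid',row[m,1].mean().round(4),'x',row[m,0].mean().round(4),'ztop',row[m,2].min().round(4),np.median(row[m,2]).round(4))
zt=p[2]
print('tip',T(onz(f,308.3,155,zt-.0175)))
# scribe centroid per row
for v in (50,58,66,74,82,90):
    s=g[v,300:322].min(-1); w=np.clip(np.median(s)-40-s,0,None); u=(w*np.arange(300,322)).sum()/max(w.sum(),1); print(v,u.round(2),T(onz(f,u,v,.1035)),w.sum())
m=(abs(C[...,2]-.1035)<.002)&(np.linalg.norm(C[...,:2]-[.586,-.001],axis=-1)<.02);vv,uu=np.nonzero(m);print('disc',T(C[m].mean(0)),T(onz(f,(uu.min()+uu.max())/2,(vv.min()+vv.max())/2,.1035)),T([.5858,-.0015,.1035]))
```

```text
170 302 314 y mid 0.0001 x 0.0585 ztop 0.0138 0.0158
190 301 316 y mid 0.0003 x 0.0516 ztop 0.0132 0.0147
210 301 316 y mid 0.0003 x 0.0444 ztop 0.0134 0.0148
230 301 316 y mid 0.0003 x 0.037 ztop 0.0125 0.0148
250 301 316 y mid 0.0004 x 0.0293 ztop 0.0141 0.0146
270 301 316 y mid 0.0003 x 0.0214 ztop 0.0133 0.0146
280 301 316 y mid 0.0003 x 0.0173 ztop 0.014 0.0151
tip [0.0635 0.0002 0.0175]
50 309.27 [0.0998 0.0005 0.0367] 262.5
58 309.27 [0.0971 0.0005 0.0367] 262.0
66 309.28 [0.0944 0.0005 0.0367] 259.0
74 309.27 [0.0916 0.0005 0.0367] 271.0
82 307.99 [0.0888 0.0001 0.0367] 344.0
90 308.61 [0.086  0.0003 0.0367] 385.0
disc [0.0927 0.0007 0.0362] [0.0928 0.0006 0.0367] [0.092  0.0002 0.0367]
```

```bash
python3 -m crank '0.015 0 .0002 .008 0 0 0;0.015 0 0 .012 0 0 0;0.015 0 0 .01 0 0 0;0.015 0 0 .004 0 0 0;0.015 0 0 0 0 0 0;0.015 0 0 0 0 0 0;0.015 0 0 0 0 0 0;0.015 0 0 0 0 0 0' >/dev/null; bash m.sh
python3 -m crank '0.015 .004 0 0 0 0 0;0.015 .004 0 0 0 0 0;0.015 .004 0 0 0 0 0;0.015 .004 0 0 0 0 0;0.015 .004 0 0 0 0 0;0.015 .004 0 0 0 0 0;0.015 0 0 0 0 0 0;0.015 0 0 0 0 0 0' >/dev/null; bash m.sh
```

```text
CLK 14.40 yang -23.74 [ 0.549  -0.0857  0.1065] F [ 0.5 -0.6 -0.6] M [ 0.041  0.019 -0.005] q7 0.17 w 0.01984868371750835 t7 -0.001
CLK 15.07 yang -23.70 [ 0.5585 -0.0634  0.1061] F [-0.1  0.5 -1.1] M [-0.018 -0.042  0.054] q7 0.13 w 0.020011066535326704 t7 -0.104
```

Forces are still at zero with the nose well inside, so I'll continue.

```bash
python3 -m crank '0.015 .003 0 0 0 0 0;0.015 .003 0 0 0 0 0;0.015 .003 0 0 0 0 0;0.015 .003 0 0 0 0 0;0.015 .003 0 0 0 0 0;0.015 .003 0 0 0 0 0;0.015 0 0 0 0 0 0;0.015 0 0 0 0 0 0' >/dev/null; bash m.sh
python3 -m crank '0.015 .003 0 0 0 0 0;0.015 .003 0 0 0 0 0;0.015 .003 0 0 0 0 0;0.015 .003 0 0 0 0 0;0.015 .0 0 0 0 0 0;0.015 0 0 0 0 0 0;0.015 0 0 0 0 0 0;0.015 0 0 0 0 0 0' >/dev/null; bash m.sh
```

```text
CLK 15.73 yang -23.71 [ 0.5657 -0.047   0.1061] F [-1.  -0.7 -0.1] M [-0.007 -0.045  0.031] q7 0.10 w 0.020407297062622787 t7 -0.077
CLK 16.40 yang -23.74 [ 0.5704 -0.0364  0.1062] F [ 0.3  0.1 -1.5] M [-0.006 -0.047  0.043] q7 0.08 w 0.020245281810228773 t7 -0.000
```

```bash
python3 -m crank '0.015 .001 0 0 0 0 0;0.015 .001 0 0 0 0 0;0.015 .001 0 0 0 0 0;0.015 .001 0 0 0 0 0;0.015 .0 0 0 0 0 0;0.015 0 0 0 0 0 0;0.015 0 0 0 0 0 0;0.015 0 0 0 0 0 0' >/dev/null; bash m.sh
python3 -m crank '0.015 .0005 0 0 0 0 0;0.015 .0005 0 0 0 0 0;0.015 .0 0 0 0 0 0;0.015 0 0 0 0 0 0;0.015 .0 0 0 0 0 0;0.015 0 0 0 0 0 0;0.015 0 0 0 0 0 0;0.015 0 0 0 0 0 0' >/dev/null; bash m.sh
```

```text
CLK 17.07 yang -23.73 [ 0.5721 -0.0326  0.1061] F [ 1.2  0.3 -1. ] M [-0.027  0.009  0.006] q7 0.07 w 0.02010927653863371 t7 -0.000
CLK 17.73 yang -23.73 [ 0.5725 -0.0316  0.1061] F [ 0.9 -0.2 -0.3] M [-0.006 -0.028 -0.038] q7 0.07 w 0.0199253533531353 t7 0.000
```

```bash
python3 -m crank '0.015 .0005 0 0 0 0 0;0.015 .0 0 0 0 0 0;0.015 .0 0 0 0 0 0;0.015 0 0 0 0 0 0;0.015 .0 0 0 0 0 0;0.015 0 0 0 0 0 0;0.015 0 0 0 0 0 0;0.015 0 0 0 0 0 0' >/dev/null; bash m.sh
```

```text
CLK 18.40 yang -23.73 [ 0.5727 -0.0312  0.1061] F [ 0.7  0.1 -0.5] M [0.019 0.055 0.017] q7 0.07 w 0.020329115540800528 t7 0.000
```

```bash
for i in 1 2; do :; done; python3 -m crank '0.015 .0005 0 0 0 0 0;0.015 .0 0 0 0 0 0;0.015 .0 0 0 0 0 0;0.015 0 0 0 0 0 0;0.015 .0 0 0 0 0 0;0.015 0 0 0 0 0 0;0.015 0 0 0 0 0 0;0.015 0 0 0 0 0 0' >/dev/null; bash m.sh
python3 -m crank '0.015 .0005 0 0 0 0 0;0.015 .0 0 0 0 0 0;0.015 .0 0 0 0 0 0;0.015 0 0 0 0 0 0;0.015 .0 0 0 0 0 0;0.015 0 0 0 0 0 0;0.015 0 0 0 0 0 0;0.015 0 0 0 0 0 0' >/dev/null; bash m.sh
```

```text
CLK 19.07 yang -23.73 [ 0.5729 -0.0307  0.1061] F [-0.  -0.4 -0.6] M [-0.014 -0.016 -0.022] q7 0.07 w 0.020285191573691304 t7 0.000
CLK 19.73 yang -23.73 [ 0.5731 -0.0303  0.1062] F [-0.2  0.2 -0.1] M [-0.101 -0.036 -0.021] q7 0.07 w 0.020226352940025 t7 -0.001
```

```bash
python3 -m crank '0.015 .0005 0 0 0 0 0;0.015 .0 0 0 0 0 0;0.015 .0 0 0 0 0 0;0.015 0 0 0 0 0 0;0.015 .0 0 0 0 0 0;0.015 0 0 0 0 0 0;0.015 0 0 0 0 0 0;0.015 0 0 0 0 0 0' >/dev/null; bash m.sh
python3 -m crank '0.015 .0005 0 0 0 0 0;0.015 .0 0 0 0 0 0;0.015 .0 0 0 0 0 0;0.015 0 0 0 0 0 0;0.015 .0 0 0 0 0 0;0.015 0 0 0 0 0 0;0.015 0 0 0 0 0 0;0.015 0 0 0 0 0 0' >/dev/null; bash m.sh
python3 - <<'E'
from h import *
f=snap('wrist');np.savez('w7.npz',**f)
cv2.imwrite('pics/c7.png',cv2.resize(f['pixels'][170:380,220:400,::-1],(514,600),interpolation=cv2.INTER_CUBIC))
E
```

```text
CLK 20.40 yang -23.74 [ 0.5733 -0.0299  0.1061] F [-0.7 -2.  -0.2] M [-0.604  0.296 -0.041] q7 0.07 w 0.020237396234529567 t7 -0.010
CLK 21.07 yang -23.75 [ 0.5734 -0.0296  0.1061] F [-2.2 -4.6  0.8] M [-1.043  0.489  0.066] q7 0.07 w 0.020152283805719432 t7 -0.016
```

View pics/c7.png

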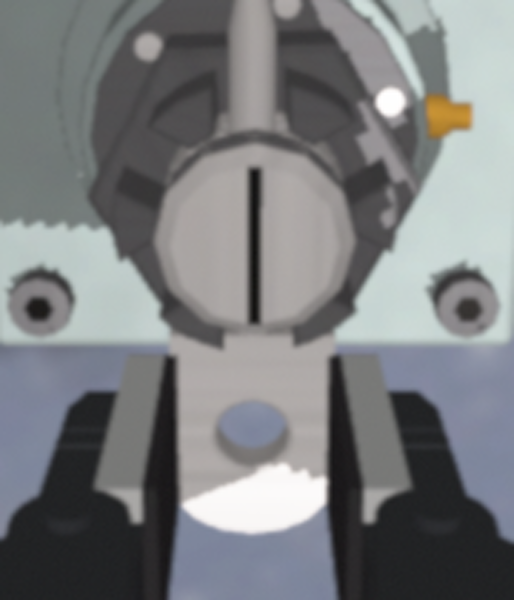

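The crop shows the shank out the far side and the head against the crown. Contact force is only 5 N, so I'll let go and withdraw.

```bash
python3 -m crank '0.024 0 0 0 0 0 0;0.03 0 0 0 0 0 0;0.04 0 0 0 0 0 0;0.05 0 0 0 0 0 0;0.05 0 0 0 0 0 0;0.05 0 0 0 0 0 0;0.05 0 0 -.005 0 0 0;0.05 0 0 -.01 0 0 0' 40 >/dev/null; bash m.sh
python3 -m crank '0.05 0 0 -.02 0 0 0;0.05 0 0 -.02 0 0 0;0.05 0 0 -.02 0 0 0;0.05 -.01 0 0 0 0 0;0.05 -.02 0 0 0 0 0;0.05 -.02 0 0 0 0 0;0.05 0 0 0 0 0 0;0.05 0 0 0 0 0 0' >/dev/null; bash m.sh
python3 -m crank '0.05 0 0 0 0 0 0;0.05 0 0 0 0 0 0;0.05 0 0 0 0 0 0;0.05 0 0 0 0 0 0;0.05 0 0 0 0 0 0;0.05 0 0 0 0 0 0;0.05 0 0 0 0 0 0;0.05 0 0 0 0 0 0' >/dev/null; bash m.sh
python3 - <<'E'
from h import *
f=snap('wrist');np.savez('w8.npz',**f)
u,v=proj(f,[.58,-.012,.09]).astype(int);v0=max(v-75,0);u0=u-100
cv2.imwrite('pics/c8.png',cv2.resize(f['pixels'][v0:v0+150,u0:u0+200,::-1],(800,600),interpolation=cv2.INTER_CUBIC))
C=cloud(f);d=np.array([.402,.9157]);rel=C[...,:2]-[.5858,-.0015];a=rel@d;b=rel@[.9157,-.402]
m=(abs(b)<.004)&(C[...,2]>.08)&(C[...,2]<.1)&(a<-.013)&(a>-.06)&(f['depth']>0);print('head along',a[m].min(),a[m].max())
for lo in (-.046,-.030,-.024,.02,.024):
    k=(abs(b)<.0015)&(abs(a-lo)<.0015)&(C[...,2]>.07);print(lo,np.median(C[k][:,2]) if k.any() else None)
E
```

```text
CLK 21.78 yang -23.73 [ 0.5731 -0.0293  0.121 ] F [-0.6 -0.5  0.5] M [0.032 0.024 0.002] q7 0.05 w 0.050241944742527966 t7 0.583
CLK 22.45 yang -23.85 [ 0.5531 -0.0762  0.1818] F [0.2 1.  0.1] M [0.014 0.015 0.005] q7 0.08 w 0.04964926522360482 t7 0.361
CLK 23.12 yang -23.73 [ 0.5534 -0.0751  0.1811] F [ 0.1 -0.5  0. ] M [-0.036  0.005  0.013] q7 0.08 w 0.050143535233063904 t7 -0.001
head along -0.047239615706194824 -0.013013888373873808
-0.046 0.08695856409678457
-0.03 None
-0.024 0.089732994820057
0.02 0.09497019119928807
0.024 0.09502020799025623
```

View pics/c8.png

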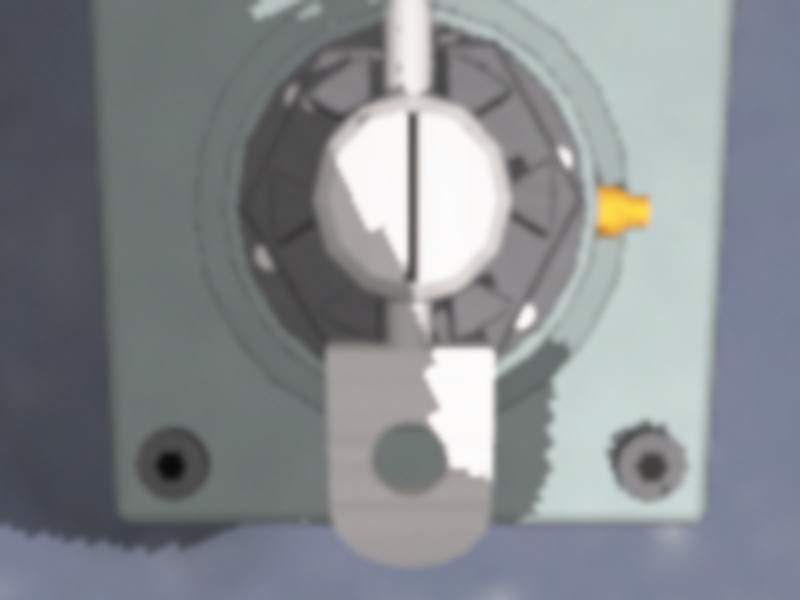

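The final view shows the head's shoulder against the crown and the shank out the far side. The free pin has settled within its hole clearance, with its back end 47.2 mm from the axis against 47.5 mm expected. I'm handing it in.

```bash
python3 -c "
from workcell import bot
print(bot.job_done())"
```

```text
the job is handed in; nothing more can be done
None
```

I turned the nut until it came firm on the springs (about 0.5 N m) and on to the first slot in line with the cross hole, then pushed the pin home with about 5 N, released it and handed the job in at about 23 s; no result was reported back.

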